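Make up the rivet tote and hold it up by its handle

TASK

Top up the wooden tote on the leather bench so that exactly three of the small screw-lid rivet tins stand upright on its floor (one is in it already; the spare tin stays on the bench), leaving the bench's other things where they are. Then lift the tote straight up by its centre handle, without tipping it, and hold it level and still about 10 cm clear of the bench, over its place, for a colleague to take: finish while holding it there, do not put it down or let go.

Things in the scene. Friction and masses are not known exactly. Their poses are not given: they have to be found in the camera images.
- tote: Open plywood tote, 250 mm long (its x) by 144 mm wide (its y), about 0.36 kg, loose on the bench. Origin: centre of its underside; z up. Floor 6 mm thick; walls 8 mm thick, 38 mm high. A 12 mm centre board along x at y = 0 parts it into two open troughs, each 234 mm long and 58 mm wide inside, middle lines at y = +35 and -35 mm. The board carries the handle (tote_handle).
- tote_handle: Handle of the tote, the top of its centre board: a straight flat-sided plywood rail 12 mm thick (tote y), 180 mm long (tote x), 26 mm high. Origin: centre of the rail, 79 mm above the tote's underside (rail 66 to 92 mm above it, over a hand slot 100 mm long and 31 mm high). Axes as the tote's. The empty tote balances about it.
- tin_a: Small cylindrical aluminium screw-lid tin of rivets, 48 mm in diameter and 45 mm high, closed, about 0.06 to 0.13 kg, one of four alike (tin_a to tin_d). Origin: centre of its underside; z up. Starts standing in the tote's trough on the +y side, up to 45 mm either way from its middle.
- tin_b: Small cylindrical aluminium screw-lid tin of rivets, 48 mm in diameter and 45 mm high, closed, about 0.06 to 0.13 kg, one of four alike (tin_a to tin_d). Origin: centre of its underside; z up. Starts standing on the bench beside the tote.
- tin_c: Small cylindrical aluminium screw-lid tin of rivets, 48 mm in diameter and 45 mm high, closed, about 0.06 to 0.13 kg, one of four alike (tin_a to tin_d). Origin: centre of its underside; z up. Starts standing on the bench beside the tote.
- tin_d: Small cylindrical aluminium screw-lid tin of rivets, 48 mm in diameter and 45 mm high, closed, about 0.06 to 0.13 kg, one of four alike (tin_a to tin_d). Origin: centre of its underside; z up. Starts standing on the bench beside the tote.
- wax_tin: Bystander: flat round steel polish tin, 66 mm in diameter, 24 mm high, standing among the rivet tins. Origin: centre of its underside.
- dye_bottle: Bystander: grey plastic bottle with a yellow cap, 42 mm in diameter, 85 mm high, standing among the rivet tins. Origin: centre of its underside.
- awl: Bystander: awl lying on the bench beyond the tins, wooden handle 25 mm thick (its -x end), 120 mm long overall. Origin: on the bench under its middle.
- buckle: Bystander: brass roller buckle lying flat, 48 by 54 mm, 8 mm high. Origin: centre of its underside.
- bone_folder: Bystander: white flat bone folder lying flat, 132 mm long (its x), 22 mm wide, 6 mm thick. Origin: centre of its underside.

How it is judged:
By the outcome, as a careful person would: the job done as asked, in the order asked, and still so for the second after the job is handed in, while the arm keeps its last pose, push and grip.
It also fails if it takes over 64 s, if anything falls off the work surface, if the arm or the gripper's body presses on something with over 40 N, if the wrist force passes 120 N, or if a joint passes its speed limit or range.

ROBOT

A 6-joint arm with a two-finger parallel gripper is mounted at the origin on the work surface. World frame = base frame: x ahead of the robot, y to its left, z up, the work surface at z = 0. Lengths are in mm, angles in degrees, forces in N, time in s.
With the tool pointing down it reaches from about 325 to 775 mm from the base axis. Payload 9.3 kg.
Tool frame: the origin (TCP) lies midway between the tips of the shut fingers; the grasp point (between the pads) lies 19 mm behind it; z points along the fingers, y is the line along which they close (so a half turn about z gives the same grasp; the last joint's range is limited). The gripper opens to 85 mm and grips with 20 to 120 N. Pads are 22 mm wide; open, the fingers measure 114 mm over their backs; the gripper's body (76 mm by 85 mm) begins 54 mm behind the grasp point. The pads swing forward as they close: fully open they stand 13 mm farther back than shut.
Start: joints at [-76.467, 14.817, 1.232, 76.415, 0, 81.257], TCP at [208.486, -508.95, 231.279] pointing down, gripper open.
Joint ranges: [-174.27, 174.27], [-52.1, 104.24], [-59.71, 78.15], [-110.17, 111.67], [-87.03, 83.33], [-180, 180]. Speed limits (degrees/s): [127.2, 127.2, 159.86, 180, 180, 180].

INTERFACE

Orientations are given as [roll, pitch, yaw] about the fixed x, y, z axes, in that order (R = Rz(yaw) Ry(pitch) Rx(roll)).
In Python, from rig import arm, fingers, solver, monitor, optics, job, models gives the robot as it stands. The module is installed in compiled form; this text tells all that it offers. Calls block until the motion is done:
- arm.goto(position, orientation): joint-space move of the TCP to a pose.
- arm.line_to(position, rotation=None, rate=150, force_limit=None): straight line of the TCP; rotation=None keeps the orientation; rate is the mean speed in mm/s. With force_limit (N) it stops when the force on the tool has changed by that much, and returns True; else False.
- arm.goto_joints(angles): joint-space move.
- fingers.gripper_open() and fingers.gripper_close(f_grip=None): open the fingers fully, or close them until they stop; f_grip is the grip in N (None keeps the last).
- arm.wait(seconds).
- solver.inverse_kinematics(position, orientation): joint angles nearest the present ones, or None.
- monitor.state(): the state.
- optics.grab_frame(name): name is "side" or "top"; returns a dict with "pixels" (420x560x3 uint8, red, green, blue), "fx", "fy", "cx", "cy" (pixels), "dist" ([k1, k2, p1, p2, k3] as OpenCV has them; the pictures are not rectified), "world_from_camera" (4x4, takes a point from camera to world coordinates). Camera axes: x right, y down, z forward; pixel columns grow to the right and rows downward; lengths in mm; the calibration is good to about 2 mm. A picture is of the moment at which its call begins. There is no depth.
A pose or a line that the arm cannot do raises arm.PlanningError and nothing moves.
- job.sign_off(): hands the job in; it is judged then, once.
Trained networks look in the newest picture that a camera, given by its name, has taken for a name from the list of things; names that differ only in an ending like _2 or _b are one class to them, and where a whole thing is asked for, a point or a joint stands for the part that bears it (a point fixed in the world has none). Each returns a list of dicts, best first, with "p" (0 to 1); they miss things now and then, are a little off and sometimes report something else, mostly with a low value. They report only what shows in the picture. A call takes as long as a camera call.
- models.trace(camera, thing): "mask" (420x560 bool, what is visible of it) and "extent" ([centre column, centre row, width, height] in pixels, round what is visible of it).
The state is a dict: "time": time; "joints": joint angles; "qd": joint speeds; "joint_torque": joint torques, N m; "ee_pos": TCP position; "ee_rot": TCP orientation; "ft_force": force on the tool from outside, world axes, zero at the start; "torque": the same for the moment, N m; "width": opening from 0.0 (shut) to 1.0 (fully open); "finger_force": force on a finger pad.
Only numpy, scipy, OpenCV 4.12 (cv2) and the standard library are available. Lean on these libraries where they do the work, as an engineer would, in place of code of your own. Each camera call takes 0.05 s, during which the arm holds its last target. There are 200 camera calls.

## Working session

There is one attempt and no reset: what is moved stays moved. The work goes in short steps, each a Python script; the robot and the scene stay as the last script left them, time stands still between calls to the robot, and variables do not carry over. Pictures are saved under pics/ and viewed, at most 10 in all, crops included, and the job is handed in when it is done.

```bash
mkdir -p pics
cat > h.py <<'E'
from rig import arm, fingers, solver, monitor, optics, job, models
import numpy as np, cv2
def K(f): return np.array([[f['fx'],0,f['cx']],[0,f['fy'],f['cy']],[0,0,1.]])
def px2w(f,uv,z):
    n=cv2.undistortPoints(np.array(uv,float).reshape(-1,1,2),K(f),np.array(f['dist'],float)).reshape(-1,2)
    T=np.array(f['world_from_camera']); d=np.c_[n,np.ones(len(n))]@T[:3,:3].T; c=T[:3,3]
    return c+d*((z-c[2])/d[:,2])[:,None]
def w2px(f,P):
    T=np.linalg.inv(np.array(f['world_from_camera']))
    return cv2.projectPoints(np.array(P,float).reshape(-1,1,3),cv2.Rodrigues(T[:3,:3])[0],T[:3,3],K(f),np.array(f['dist'],float))[0].reshape(-1,2)
def save(f,n): cv2.imwrite('pics/'+n+'.png',f['pixels'][:,:,::-1])
E
python3 - <<'E'
from h import *
for c in ('top','side'):
    f=optics.grab_frame(c); save(f,c+'0'); T=np.array(f['world_from_camera']); print(c,T[:3,3].round(),T[:3,2].round(2),f['fx'])
    for t in ('tin_a','tote','tote_handle','wax_tin','dye_bottle','awl','buckle','bone_folder'):
        for r in models.trace(c,t):
            e=r['extent']; print(t,round(r['p'],2),np.round(e),px2w(f,[e[:2]],45 if t=='tin_a' else 79 if 'handle' in t else 0)[0].round())
print(monitor.state())
E
```

```text
top [ 415.  -83. 1292.] [ 0.12  0.   -0.99] 536.1192118953579
tin_a 0.89 [367. 256.  22.  24.] [ 465. -285.   45.]
tin_a 0.65 [156. 227.  22.  26.] [524. 211.  45.]
tin_a 0.63 [288. 193.  19.  19.] [611. -98.  45.]
tin_a 0.6 [427. 239.  24.  20.] [ 507. -426.   45.]
tin_a 0.54 [170. 223.  22.  88.] [534. 179.  45.]
tote 0.75 [174. 225.  78. 120.] [535. 178.   0.]
tote_handle 0.64 [172. 222.  25.  91.] [534. 166.  79.]
wax_tin 0.81 [299. 268.  24.  27.] [ 436. -127.    0.]
dye_bottle 0.6 [359. 184.  14.  19.] [ 643. -272.    0.]
dye_bottle 0.18 [170. 222.  26.  87.] [541. 187.   0.]
awl 0.64 [310. 116.  13.  28.] [ 814. -150.    0.]
buckle 0.72 [333. 308.  32.  29.] [ 342. -209.    0.]
bone_folder 0.86 [390. 291.  33.  50.] [ 383. -348.    0.]
bone_folder 0.4 [428. 238.  20.  22.] [ 513. -442.    0.]
side [219. 498. 667.] [ 0.39 -0.65 -0.65] 475.57608580771404
tin_a 0.98 [267. 230.  23.  31.] [594. -70.  45.]
tin_a 0.92 [378. 165.  22.  25.] [ 498. -392.   45.]
tin_a 0.83 [210. 357.  32.  36.] [514. 211.  45.]
tin_a 0.59 [375. 201.  21.  29.] [ 452. -265.   45.]
tote 0.69 [211. 349. 1
[... 448 characters left out ...]
  31.] [ 469. -316.   -0.]
{'time': 0.9, 'joints': array([-7.64661950e+01,  1.48152071e+01,  1.23548724e+00,  7.64164813e+01,
        6.58151512e-05,  8.12578547e+01]), 'qd': array([-0.01274716, -0.06426742,  0.0255721 , -0.06005683,  0.09313618,
       -0.01709764]), 'joint_torque': array([ 1.58282610e-04, -5.55365324e+01,  3.44740391e+01,  1.27661995e-03,
       -2.22352028e-04, -6.60425655e-06]), 'ee_pos': array([ 208.49755868, -508.96571764,  231.31773563]), 'ee_rot': array([1.79996235e+02, 5.12328676e-04, 2.22759502e+01]), 'ft_force': array([ 0.07131403, -0.32572706, -0.00344378]), 'torque': array([ 0.028744  , -0.01457176, -0.04720383]), 'finger_force': 0.0, 'width': 1.002335913759916}
```

View pics/top0.png

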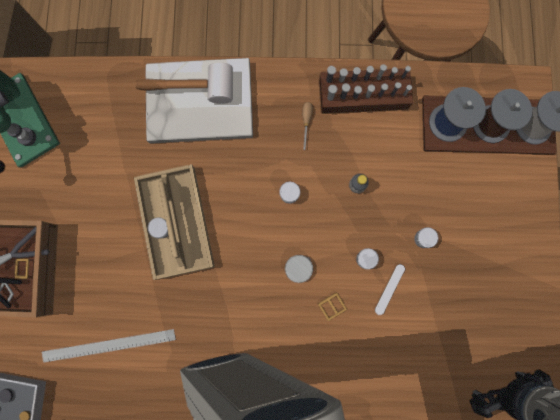

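View pics/side0.png

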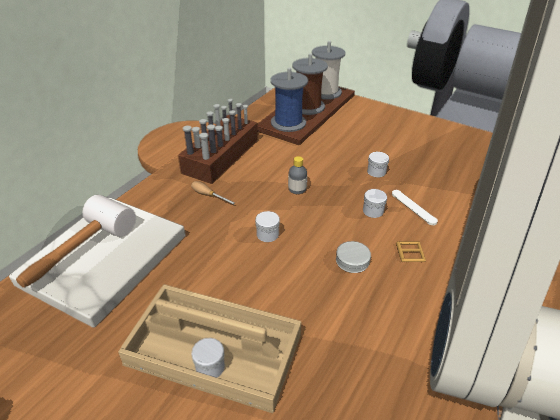

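The top view shows the tote at about (174,222), with one tin at (158,228) in its left trough, which is world +y. The free tins are at (290,192), (368,259) and (427,238). I'll use the first two, as the third stands farthest away. The side view agrees. Next I fit the tote pose from the masks and triangulate the tins.

```bash
cat > m.py <<'E'
from h import *
from scipy.optimize import minimize, least_squares
F={c:optics.grab_frame(c) for c in ('top','side')}
box=lambda a,b,z0,z1:np.array([[sx*a,sy*b,z] for sx in(-1,1) for sy in(-1,1) for z in(z0,z1)])
parts=[box(125,72,0,38),box(90,6,66,92)]
def fit_tote(x0):
    M={}
    for c in F:
        r=models.trace(c,'tote')
        if r:
            m=r[0]['mask'].astype(np.uint8); m=cv2.morphologyEx(m,cv2.MORPH_OPEN,np.ones((3,3)))
            M[c]=cv2.morphologyEx(m,cv2.MORPH_CLOSE,np.ones((25,25)))
    def cost(p):
        a=np.radians(p[2]); R=np.array([[np.cos(a),-np.sin(a),0],[np.sin(a),np.cos(a),0],[0,0,1]]); s=0
        for c,m in M.items():
            im=np.zeros((420*4,560*4),np.uint8)
            for P in parts:
                q=w2px(F[c],P@R.T+[p[0],p[1],0]); cv2.fillConvexPoly(im,cv2.convexHull(np.round(q*4+1.5).astype(np.int32)),255)
            im=cv2.resize(im,(560,420),interpolation=cv2.INTER_AREA)/255.
            s+=np.abs(im-m).sum()/m.sum()
        return s
    best=None
    for d in (-15,0,15):
        x=np.array(x0)+[0,0,d]
        r=minimize(cost,x,method='Nelder-Mead',options=dict(initial_simplex=x+np.array([[0,0,0],[15,0,0],[0,15,0],[0,0,8]]),xatol=.2,fatol=1e-4))
        if best is None or r.fun<best.fun: best=r
    return best
def tins(z={}):
    out=[]
    D={c:[np.array(r['extent']) for r in models.trace(c,'tin_a') if r['p']>.4 and max(r['extent'][2:])<50] for c in F}
    for e in D['top']:
        g=px2w(F['top'],[e[:2]],22.5)[0][:2]
        for s in D['side']:
            g2=px2w(F['side'],[s[:2]],22.5)[0][:2]
            if np.hypot(*(g-g2))<40:
                r=least_squares(lambda p:np.r_[w2px(F['top'],[p])[0]-e[:2],w2px(F['side'],[p])[0]-s[:2]],[*g,22.])
                out.append(r.x); print('tin',r.x.round(1),'top',g.round(1),'side',g2.round(1),'res',r.fun.round(1))
    return out
E
python3 - <<'E'
from m import *
b=fit_tote([530,175,8]); print(b.x.round(1),b.fun); tins()
a=np.radians(b.x[2]); R=np.array([[np.cos(a),-np.sin(a),0],[np.sin(a),np.cos(a),0],[0,0,1]])
ims=[]
for c in F:
    im=cv2.resize(F[c]['pixels'][:,:,::-1],None,fx=3,fy=3,interpolation=cv2.INTER_CUBIC)
    for P in parts:
        for p in P:
          for q in P:
            if (p!=q).sum()==1:
                l=(w2px(F[c],np.array([p,q])@R.T+[b.x[0],b.x[1],0])*3+1).astype(int); cv2.line(im,tuple(map(int,l[0])),tuple(map(int,l[1])),(0,0,255),1)
    ims.append(im[450:870,330:730] if c=='top' else cv2.resize(im[810:1290,330:970],(400,300)))
ims[1]=cv2.copyMakeBorder(ims[1],0,120,0,0,0)
cv2.imwrite('pics/fit.png',np.hstack(ims))
E
```

```text
[538.9 175.3  13.3] 0.10810732224067401
tin [ 461.6 -285.9   24.6] top [ 464.1 -285.5] side [ 460.5 -289.1] res [ 0.3  1.  -1.  -0.1]
tin [521.  206.9  35. ] top [526.1 212.2] side [525.2 200.5] res [ 0.9  1.7 -1.2 -0.2]
tin [ 512.2 -428.7   20.3] top [ 512.2 -428.1] side [ 511.1 -425.6] res [ 0.   0.1 -0.1 -0. ]
tin [615.5 -97.8  12.4] top [616.6 -96.4] side [607.4 -89.3] res [ 0.5  1.1 -1.  -0.2]
```

View pics/fit.png

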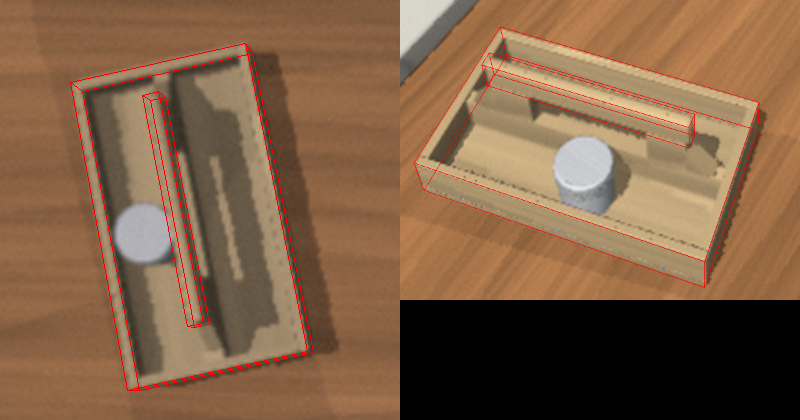

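The overlay fits the tote edges in both views: centre (539,175), yaw 13.3°. I refine the tins by silhouette fit and check IK for the plan.

```bash
cat > t.py <<'E'
from m import *
from scipy.spatial.transform import Rotation as Ro
def fit_tin(xy,z0,verbose=True):
    an=np.radians(np.arange(0,360,10)); C=np.vstack([np.c_[24*np.cos(an),24*np.sin(an),0*an+h] for h in(z0,z0+45)])
    M={}
    for c in F:
        pc=w2px(F[c],[[*xy,z0+22]])[0]
        L=[r for r in models.trace(c,'tin_a') if np.hypot(*(np.array(r['extent'][:2])-pc))<25 and max(r['extent'][2:])<50]
        if L: M[c]=L[0]['mask'].astype(np.uint8)
    def cost(p,cs):
        s=0
        for c in cs:
            im=np.zeros((1680,2240),np.uint8); q=w2px(F[c],C+[p[0],p[1],0])
            cv2.fillConvexPoly(im,cv2.convexHull(np.round(q*4+1.5).astype(np.int32)),255)
            s+=np.abs(cv2.resize(im,(560,420),interpolation=cv2.INTER_AREA)/255.-M[c]).sum()/M[c].sum()
        return s
    f=lambda cs:minimize(cost,xy,args=(cs,),method='Nelder-Mead',options=dict(initial_simplex=np.array(xy)+[[0,0],[8,0],[0,8]],xatol=.2,fatol=1e-4))
    r=f(list(M))
    if verbose: print('tin',r.x.round(1),round(r.fun,2),{c:f([c]).x.round(1) for c in M})
    return r.x
TO=np.array([538.9,175.3]); TH=13.3
def tw(x,y): a=np.radians(TH); return TO+[x*np.cos(a)-y*np.sin(a),x*np.sin(a)+y*np.cos(a)]
ex=np.array([np.cos(np.radians(TH)),np.sin(np.radians(TH)),0])
def ori(tilt,flip):  # closing axis along tote x, tool leaning to tote -y for tilt>0
    R=Ro.from_rotvec(ex*np.radians(tilt))*Ro.from_euler('xyz',[180,0,TH+(90 if flip else -90)],degrees=True)
    return R
def tcp(p,R): return np.array(p)+19*R.as_matrix()[:,2]
E
python3 - <<'E'
from t import *
B=fit_tin([612,-95],0); C=fit_tin([463,-286],0); A=fit_tin([521,207],6)
d=A-TO; print('a in tote', d@ex[:2], d@[-ex[1],ex[0]])
for fl in (0,1):
    R=ori(15,fl); e=R.as_euler('xyz',degrees=True); print(e.round(1),R.as_matrix()[:,2].round(2))
    for p in ([*B,28],[*C,28],[*C,150],[*tw(50,-36),35],[*tw(-45,-36),35],[*tw(-45,-36),150]):
        q=solver.inverse_kinematics(tcp(p,R),e); print(None if q is None else np.round(q))
for y in (TH,TH+180): 
    for z in (60,165): print(np.round(solver.inverse_kinematics([*TO,z],[180,0,y])))
E
```

```text
tin [ 615.7 -101.3] 0.15 {'top': array([ 616.3, -101.1]), 'side': array([ 615.6, -101.6])}
tin [ 460.2 -286.6] 0.2 {'top': array([ 461. , -287.2]), 'side': array([ 459.2, -286. ])}
tin [523.4 204.3] 0.68 {'top': array([523.4, 204. ]), 'side': array([524.9, 203.2])}
a in tote -8.438524233927993 31.838611521553524
[180.   15.  -76.7] [-0.06  0.25 -0.97]
[ -22.   34.   -3.   62.   12. -127.]
[ -45.   30.  -11.   62.    8. -149.]
[ -45.   24.   -1.   77.    8. -149.]
[  -0.   30.  -10.   54.   15. -104.]
[  -3.   23.  -23.   49.   14. -106.]
[  -3.   16.  -13.   65.   14. -106.]
[180.  -15.  103.3] [-0.06  0.25 -0.97]
[-22.  34.  -3.  62.  12.  53.]
[-45.  30. -11.  62.   8.  31.]
[-45.  24.  -1.  77.   8.  31.]
[ -0.  30. -10.  54.  15.  76.]
[ -3.  23. -23.  49.  14.  74.]
[ -3.  16. -13.  65.  14.  74.]
[ 10.  22. -14.  54.   0. 176.]
[ 10.  18.  -4.  68.   0. 176.]
[ 10.  22. -14.  54.   0.  -4.]
[10. 18. -4. 68.  0. -4.]
```

```bash
cat > pick.py <<'E'
from t import *
R=ori(15,1); e=R.as_euler('xyz',degrees=True)
def pick(xy):
    arm.goto(tcp([*xy,130],R),e)
    print('hit',arm.line_to(tcp([*xy,28],R),rate=120,force_limit=15))
    f0=monitor.state()['ft_force']
    fingers.gripper_close(f_grip=30)
    arm.line_to(tcp([*xy,130],R),rate=150); arm.wait(.3)
    s=monitor.state(); print('w',s['width'],'f',s['finger_force'],'dF',(s['ft_force']-f0).round(2),'t',s['time'])
def place(x,y=-35):
    xy=tw(x,y)
    arm.line_to(tcp([*xy,130],R),rate=250)
    arm.line_to(tcp([*xy,42],R),rate=120)
    print('touch',arm.line_to(tcp([*xy,32],R),rate=20,force_limit=4),monitor.state()['ee_pos'].round(1), tcp([*xy,34],R).round(1))
    fingers.gripper_open()
    arm.line_to(tcp([*xy,140],R),rate=150); print('t',monitor.state()['time'])
E
python3 - <<'E'
from pick import *
pick([460.2,-286.6]); f=optics.grab_frame('side'); save(f,'s1')
E
```

```text
hit False
w 0.5555452906145243 f 30.979605317115784 dF [ 0.57  0.76 -1.81] t 5.6167
```

View pics/s1.png

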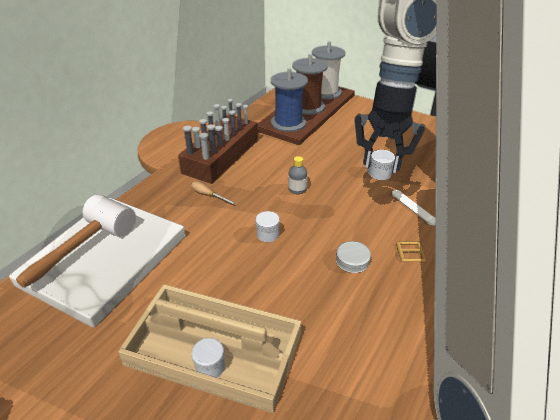

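The tin is held upright at about (381,163) and nothing else moved. I'll place it, take the second tin, then check.

Run:
```python
from pick import *
place(-42); f=optics.grab_frame('top'); 
pick([615.7,-101.3]); g=optics.grab_frame('side')
cv2.imwrite('pics/s2.png',np.hstack([cv2.resize(f['pixels'][120:330,100:380,::-1],(400,300)),cv2.resize(g['pixels'][:,:,::-1],(400,300))]))
```

```text
touch True [505.3 136.4  16.1] [504.9 136.4  15.6]
t 10.2333
hit False
w 0.5512308415795191 f 30.984463691711426 dF [-0.81  0.05 -0.17] t 13.8667
```

View pics/s2.png

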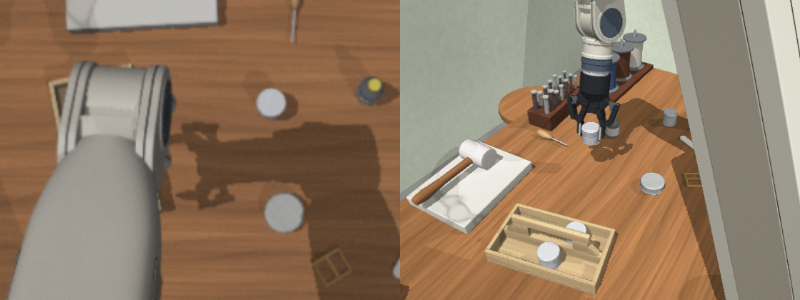

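In the side half (right), the first tin stands in the far trough at about (575,230) and the second is held upright at (591,133). I'll place the second, move aside and re-fit.

Run:
```python
from pick import *
place(48); arm.line_to([420,-100,260],rate=300)
import m
for c in ('top','side'): m.F[c]=optics.grab_frame(c)
b=fit_tote([538.9,175.3,13.3]); print(b.x.round(1),b.fun)
for xy,z in ((tw(-42,-35),6),(tw(48,-35),6),(np.array([523.4,204.3]),6),(np.array([512,-428]),0)):
    try: p=fit_tin(xy,z); d=p-TO; print(d@ex[:2],d@[-ex[1],ex[0]])
    except Exception as x: print(x)
cv2.imwrite('pics/s3.png',np.hstack([cv2.resize(m.F['top']['pixels'][150:300,100:250,::-1],(400,400)),cv2.resize(m.F['side']['pixels'][270:420,100:310,::-1],(400,400))]))
```

```text
touch True [592.8 157.1  16.3] [592.5 157.1  15.6]
t 17.8167
[539.9 175.1  13.4] 0.10608566887776599
tin [506.8 131.7] 2.44 {'top': array([507.7, 134. ]), 'side': array([510.8, 123.7])}
-41.25026273673405 -35.04220590085041
tin [593.3 151.2] 2.32 {'top': array([593.1, 152.2]), 'side': array([594.7, 145.8])}
47.4399273174239 -35.96331494594831
tin [522.8 205.7] 0.62 {'top': array([524.5, 207.1]), 'side': array([525.4, 203. ])}
-8.65134944947981 33.32380677831602
tin [ 512.5 -430.7] 0.39 {'top': array([ 513. , -429.3]), 'side': array([ 512.1, -431. ])}
-165.06009611386747 -583.6663624162253
```

View pics/s3.png

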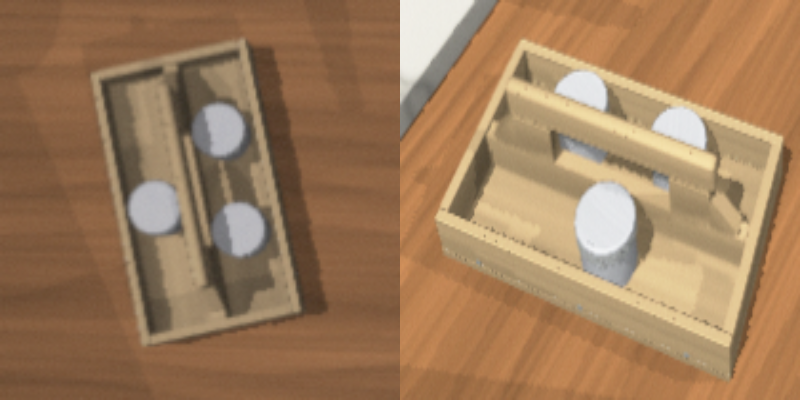

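Both pictures show three tins upright: one in the near trough, two in the far one. The tote hasn't moved. Next I grip the handle, test-lift slightly and read the moment.

Run:
```python
from t import *
O=[180,0,TH+180]; c=np.array([539.3,175.2])
arm.goto([*c,190],O); arm.wait(.3); a=monitor.state()
print('hit',arm.line_to([*c,60],rate=100,force_limit=15)); 
fingers.gripper_close(f_grip=120); arm.wait(.2); s=monitor.state(); print(s['width'],s['finger_force'],s['ft_force'].round(1),s['ee_pos'].round(1))
arm.line_to([*c,66],rate=15); arm.wait(.5); b=monitor.state()
dF=b['ft_force']-a['ft_force']; dT=b['torque']-a['torque']; ey=np.array([-ex[1],ex[0],0])
print('dF',dF.round(2),'about x',dT@ex,'about y',dT@ey,b['ee_pos'].round(1),b['time'])
print('offset x mm',1000*(dT@ey)/(-dF[2]))
print(fit_tote([539.3,175.2,13.3]).x) if 0 else None
f=optics.grab_frame('side'); cv2.imwrite('pics/s4.png',cv2.resize(f['pixels'][200:420,60:360,::-1],(800,587)))
```

```text
hit False
0.11736038397517445 117.71466493606567 [-0.9 -0.6  4.6] [539.4 175.2  60.3]
dF [-0.32  0.29 -6.42] about x 0.047552162981164145 about y -0.06802378447460306 [539.3 175.2  66. ] 24.6667
offset x mm -10.595652687362012
```

View pics/s4.png

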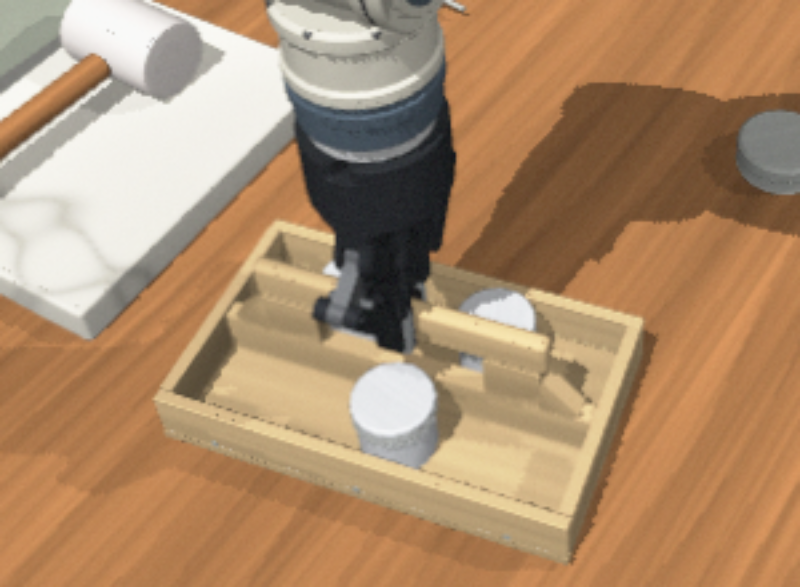

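The full weight (6.4 N) is on the gripper and the moment is only 0.07 N m, far below what the grip holds. The picture shows the tote level with the tins standing. Lifting.

Run:
```python
from t import *
c=[539.3,175.2]
arm.line_to([*c,160.5],rate=40); arm.wait(1); b=monitor.state()
print(b['ft_force'].round(2),b['torque'].round(3),b['ee_pos'].round(1),b['ee_rot'].round(2),b['finger_force'],b['width'],b['time'])
f=optics.grab_frame('side'); im=cv2.resize(f['pixels'],None,fx=4,fy=4,interpolation=cv2.INTER_CUBIC)[:,:,::-1].copy()
def R2(P): a=np.radians(TH); return P@np.array([[np.cos(a),np.sin(a),0],[-np.sin(a),np.cos(a),0],[0,0,1]])+[*c,100]
P=parts[0]
for p in P:
  for q in P:
    if (p!=q).sum()==1:
      l=(w2px(f,R2(np.array([p,q])))*4+1.5).astype(int); cv2.line(im,tuple(map(int,l[0])),tuple(map(int,l[1])),(0,0,255),1)
u=(w2px(f,R2(np.zeros((1,3))))[0]*4).astype(int); y=min(max(u[1]-350,0),1080); x=max(u[0]-430,0)
cv2.imwrite('pics/s5.png',im[y:y+600,x:x+800])
```

```text
[ 0.4   0.16 -6.51] [ 0.003  0.01  -0.004] [539.3 175.2 160.5] [-180.    -0.  -166.7] 117.1484363079071 0.11990109690437033 28.3333
```

View pics/s5.png

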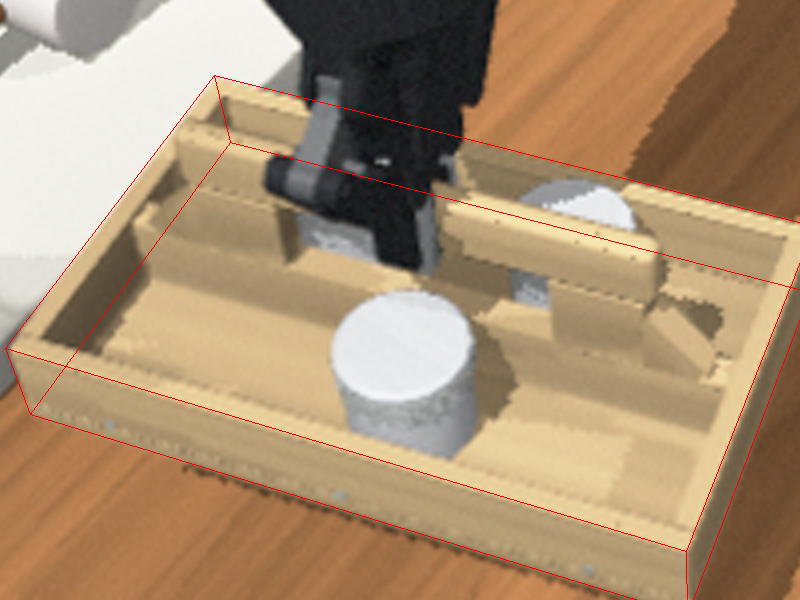

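The tote hangs clear and the tins stand. Its far (-y) edge sits slightly below the predicted line, so it may have a small roll, which I'll estimate.

```bash
cat > lv.py <<'E'
from t import *
def level():
    import m; M={}
    for c in ('side','top'):
        m.F[c]=optics.grab_frame(c); r=models.trace(c,'tote')
        if r:
            q=r[0]['mask'].astype(np.uint8); q=cv2.morphologyEx(q,cv2.MORPH_OPEN,np.ones((3,3)))
            n,l,s,_=cv2.connectedComponentsWithStats(q); pts=np.argwhere(q)[:,::-1]
            h=np.zeros_like(q); cv2.fillConvexPoly(h,cv2.convexHull(pts.astype(np.int32)),1); M[c]=h; print(c,r[0]['p'],q.sum(),h.sum())
    H=np.array([0,0,79])
    def cost(p,cs):
        R=Ro.from_euler('xyz',[p[0],p[1],p[2]],degrees=True).as_matrix(); Rz=Ro.from_euler('z',TH,degrees=True).as_matrix(); s=0
        for c in cs:
            im=np.zeros((1680,2240),np.uint8)
            P=(np.vstack(parts)-H)@R.T@Rz.T+[539.3+p[3],175.2+p[4],179.5+p[5]]
            q=w2px(m.F[c],P); cv2.fillConvexPoly(im,cv2.convexHull(np.round(q*4+1.5).astype(np.int32)),255)
            s+=np.abs(cv2.resize(im,(560,420),interpolation=cv2.INTER_AREA)/255.-M[c]).sum()/M[c].sum()
        return s+1e-3*np.sum((np.array(p[3:])/3)**2)
    for cs in (['side'],list(M)):
        x=np.zeros(6); r=minimize(cost,x,args=(cs,),method='Nelder-Mead',options=dict(initial_simplex=np.vstack([x,np.diag([3,3,3,3,3,3.])]),xatol=.05,fatol=1e-5,maxiter=600))
        print(cs,'rpy,xyz',r.x.round(1),round(r.fun,3),'level cost',round(cost(x,cs),3))
E
python3 -c "from lv import *; level()"
```

```text
side 0.76 13990 17189
top 0.72 4561 6828
['side'] rpy,xyz [-0.1  1.  -0.3 -0.2  0.9 -0.4] 0.014 level cost 0.021
['side', 'top'] rpy,xyz [-1.6  0.4  0.2  0.7 -0.2 -4. ] 0.172 level cost 0.204
```

```bash
python3 -c "
from h import *
s=monitor.state(); print(s['ee_pos'].round(1),s['time']); print(job.sign_off())"
```

```text
[539.3 175.2 160.5] 28.6833
the job is handed in; nothing more can be done
None
```

The tote now holds exactly three upright tins, with the spare left on the bench, and I handed the job in at 28.7 s with the arm holding it about 10 cm above its place, level to about 1° in the side view (a looser two-camera fit, with the arm blocking the top view, gave 1.6°).

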